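# Set up the microscope lamps: build the filter stack and cap the spare lamp

## Task

Set up the microscope lamps: on the black lamp build a stack of filters one at a time, first the white one seated in the lamp's recess, then the blue one seated in the white, then the green one seated in the blue. Last of all, close the white lamp with the red cap. All must sit upright and fully down, set down rather than dropped; leave the orange filter, the brown bottle and the grey slide box as they are.

Things in the scene. Friction and masses are not known exactly. Their poses are not given: they have to be found in the camera images.
- white_filter_c (a point): white filter (goes first, in the black lamp): loose round black holder with white pane on top and white side band, 30 mm high, about 70 g. From below: tapered spigot 6 mm high (26 to 37 mm across), straight body 50 mm across, 24 mm high; in its top a recess 42 mm across, 8 mm deep, for the next spigot (2.5 mm play). Seated on another filter, its centre is 24 mm above that one's. Point: centre, 15 mm above its underside; z up.
- blue_filter_c (a point): blue filter (goes second, on the white filter): loose round black holder with blue pane on top and blue side band, 30 mm high, about 70 g. From below: tapered spigot 6 mm high (26 to 37 mm across), straight body 50 mm across, 24 mm high; in its top a recess 42 mm across, 8 mm deep, for the next spigot (2.5 mm play). Seated on another filter, its centre is 24 mm above that one's. Point: centre, 15 mm above its underside; z up.
- green_filter_c (a point): green filter (goes third, on the blue filter): loose round black holder with green pane on top and green side band, 30 mm high, about 70 g. From below: tapered spigot 6 mm high (26 to 37 mm across), straight body 50 mm across, 24 mm high; in its top a recess 42 mm across, 8 mm deep, for the next spigot (2.5 mm play). Seated on another filter, its centre is 24 mm above that one's. Point: centre, 15 mm above its underside; z up.
- red_cap_c (a point): red dust cap: all red, round, loose, about 50 g, 36 mm high. From below: tapered spigot 6 mm high (26 to 37 mm across), disc 50 mm across and 8 mm high, round grip knob 28 mm across and 22 mm high. Point: its centre, 18 mm above its underside (4 mm above the foot of the knob); z up.
- black_lamp_seat (a point): black lamp (the one in use): fixed black unit, base 90 x 90 x 20 mm, with a round collar 56 mm across on top; in it an upward recess 42 mm across, 8 mm deep, for the spigot of a filter or the cap. Point: centre of the recess's mouth, level with the collar's top, 32 mm above the table; z up. Seated here, a filter's centre is 9 mm and the cap's centre 12 mm above this point.
- white_lamp_seat (a point): white lamp (the spare one): fixed white unit, base 90 x 90 x 20 mm, with a round collar 56 mm across on top; in it an upward recess 42 mm across, 8 mm deep, for the spigot of a filter or the cap. Point: centre of the recess's mouth, level with the collar's top, 32 mm above the table; z up. Seated here, a filter's centre is 9 mm and the cap's centre 12 mm above this point.
- orange_filter_c (a point): orange filter, not wanted today, to be left where it is: same shape and size as the other filters (50 mm in diameter, 30 mm high). This point: its centre, 15 mm above the table; z up.
- bottle_c (a point): brown glass bottle with a white cap, 36 mm in diameter, 75 mm high, loose, to be left standing where it is. This point: its centre, half-way up; z up.
- slide_box_c (a point): grey closed slide box with a paper patch on top, 60 x 85 x 34 mm (x, y, z), loose, to be left where it is. This point: its centre, half-way up; z up.
Not all that is in view belongs to the job. Leave any purple look-alike of the part that bears blue_filter_c alone.

How it is judged:
On the way, in this order (a step that is already met when the one before it is completed fails the run):
1. the white filter is seated in the black lamp (horizontal distance between white_filter_c and black_lamp_seat below 0.005 m and z of white_filter_c in the frame of black_lamp_seat between 0.006 and 0.012 m and angle between white_filter_c's own z axis and vertical below 0.08 rad), for 0.2 s.
2. the blue filter is seated on the white one (all of step 1 and horizontal distance between blue_filter_c and white_filter_c below 0.005 m and z of blue_filter_c in the frame of white_filter_c between 0.021 and 0.027 m and angle between blue_filter_c's own z axis and vertical below 0.08 rad), for 0.2 s.
3. the green filter is seated on the blue one (all of step 2 and horizontal distance between green_filter_c and blue_filter_c below 0.005 m and z of green_filter_c in the frame of blue_filter_c between 0.021 and 0.027 m and angle between green_filter_c's own z axis and vertical below 0.08 rad), for 0.2 s.
4. the red cap is seated on the white lamp (all of step 3 and horizontal distance between red_cap_c and white_lamp_seat below 0.005 m and z of red_cap_c in the frame of white_lamp_seat between 0.009 and 0.015 m and angle between red_cap_c's own z axis and vertical below 0.08 rad), for 0.2 s.
At the end, for the whole second after the job is handed in: White filter in the black lamp, blue on white, green on blue, red cap on the white lamp: each within 5 mm sideways of what it sits in, within 3 mm of its seated height, tilted less than 0.08 rad, and at rest (under 0.02 m/s); orange filter, bottle and slide box within 15 mm of where they were (all of step 4 and linear speed of each of white_filter, blue_filter, green_filter, red_cap below 0.02 m/s and distance of each of orange_filter_c, bottle_c, slide_box_c from where it was at the start of the episode below 0.015 m); the robot touches nothing.
It fails at once if the orange filter, the bottle or the slide box is moved by over 15 mm (distance of any of orange_filter_c, bottle_c, slide_box_c from where it was at the start of the episode above 0.015 m).
It fails at once if a filter or the cap is dropped or thrown (moving at over 0.6 m/s with nothing touching it: a free fall of about 20 mm) ((contact force between white_filter and anything else below 0.001 N and linear speed of white_filter above 0.6 m/s) or (contact force between blue_filter and anything else below 0.001 N and linear speed of blue_filter above 0.6 m/s) or (contact force between green_filter and anything else below 0.001 N and linear speed of green_filter above 0.6 m/s) or (contact force between red_cap and anything else below 0.001 N and linear speed of red_cap above 0.6 m/s)).
It also fails if it takes over 99 s, if anything falls off the work surface, if the arm or the gripper's body presses on something with over 40 N, if the wrist force passes 120 N, or if a joint passes its speed limit or range.

## Robot

A 6-joint arm with a two-finger parallel gripper is mounted at the origin on the work surface. World frame = base frame: x ahead of the robot, y to its left, z up, the work surface at z = 0. Lengths are in m, angles in rad, forces in N, time in s.
With the tool pointing down it reaches from about 0.3 to 0.75 m from the base axis. Payload 8.5 kg.
Tool frame: the origin (TCP) lies at the very end of the fingers, on their centre line; the grasp point (between the pads) lies 19 mm behind it; x points along the fingers, y is the direction in which the jaws open and shut, and the axes are right-handed (so a half turn about x gives the same grasp; the last joint's range is limited). The gripper opens to 85 mm and grips with 20 to 120 N. Pads are 22 mm wide; open, the fingers measure 114 mm over their backs; the gripper's body (76 mm by 85 mm) begins 54 mm behind the grasp point. The pads swing forward as they close: fully open they stand 13 mm farther back than shut.
Start: joints at [-1.32, 0.381, 1.297, -0, 1.464, -0.215], TCP at [0.247, -0.491, 0.231] pointing down, gripper open.
Joint ranges: [-3.11, 3.11], [-0.89, 2.33], [0.22, 2.48], [-1.42, 4.56], [0.17, 2.85], [-2.88, 2.88]. Speed limits (rad/s): [2.39, 2.39, 3.14, 3.14, 3.14, 3.14].

## Interface

Orientations are given as a rotation vector (axis times angle).
In Python, from station import * gives the robot as it stands.
- The arm moves only by the shell command python3 -m crank 'ROWS' [FORCE]. ROWS is JSON, a list of rows, each an object with "dp": the shift along the world's x, y, z as a fraction of full scale, a list of three; "delta_rot": the turn, a rotation vector about the world's x, y, z as a fraction of full scale, a list of three; "hand": the gripper's target within -1 to 1 (fully open at 1, half-way at 0, shut at -1). In form: [{"dp": [x, y, z], "delta_rot": [rx, ry, rz], "hand": hand}, ...]. A call has 1 to 8 rows; each row shifts and turns the commanded pose from where the row before left it; what a row does not reach is not made up. Full scale, the value 1, is 300 mm for a shift and 90 degrees for a turn. A row lasts 1/10 s, in which the tool goes at most 50 mm and 8.59 degrees, less where a joint would pass 70% of its speed; a pose out of reach is approached as far as the arm can. A call with a number of a shift or a turn outside -1 to 1 is refused whole. A call with a gripper value outside its range is refused whole. The fingers move at their own pace and stop on an object; FORCE is the grip in N (left out, the last holds). Time passes only in rows, so rows that do not move let the fingers close. It gives the time, the measured TCP pose, the force and the opening at its end, in the units of the state.
- state(): the state, without advancing time (a new reading comes with each control period).
- read_camera(name): name is "scene" or "top" or "wrist"; returns the picture (420x560x3 uint8, red, green, blue); there is no depth.
- camera_info(name): a dict with "fx", "fy", "cx", "cy" (pixels), "R" (3x3) and "t" (3): a world point X has camera coordinates R X + t. Camera axes: x right, y down, z forward; pixel columns grow to the right and rows downward; lengths in m; the calibration is good to about 2 mm. A picture is of the moment at which its call begins: read the wrist's pose just before it. camera_info takes no time and is no camera call; for the wrist camera it gives the pose at the moment of the call.
- hand_in(): hands the job in, once; it reports no verdict.
The state is a dict: "t": time; "qpos": joint angles; "joint_velocities": joint speeds; "joint_torque": joint torques, N m; "ee_pos": TCP position; "eef_rot": TCP orientation; "ft_force": force on the tool from outside, world axes, zero at the start; "wrist_torque": the same for the moment, N m; "gripper_width": finger opening in m.
Only numpy, scipy, OpenCV 4.12 (cv2) and the standard library are available. Lean on these libraries where they do the work, as an engineer would, in place of code of your own. Each camera call takes 0.05 s, during which the arm holds its last target. There are 200 camera calls.

## Working session

There is one attempt and no reset: what is moved stays moved. The work goes in short steps, Python scripts to look and compute and a shell command to move; the robot and the scene stay as the last step left them, time stands still between calls to the robot, and variables do not carry over. Pictures are saved under pics/ and viewed, about 12 in all and at most 16, crops included, and the job is handed in when it is done.

```bash
ls; mkdir -p pics
python3 - <<'E'
from station import *
import cv2,numpy as np
print(state())
for n in ("scene","top"):
    im=read_camera(n); cv2.imwrite(f"pics/{n}0.png",im[...,::-1]); c=camera_info(n); print(n,c)
a=cv2.imread("pics/scene0.png");b=cv2.imread("pics/top0.png")
E
```

```text
pics
{'t': 0.0, 'qpos': array([-1.32026284e+00,  3.81189959e-01,  1.29824506e+00, -4.37073519e-07,
        1.46359252e+00, -2.15329084e-01]), 'joint_velocities': array([-0.00068738,  0.00039962,  0.0008306 ,  0.00038012, -0.00048144,
       -0.00023114]), 'joint_torque': array([-2.18542693e-03, -4.48459983e+01, -2.31273329e+01, -2.85014203e-04,
        4.80437069e-03,  2.18078526e-06]), 'ee_pos': array([ 0.24696739, -0.49111347,  0.23072032]), 'eef_rot': array([ 1.96268057,  0.46707457, -1.96273239]), 'ft_force': array([-0.49315501,  0.2078518 ,  0.37153722]), 'wrist_torque': array([0.02347167, 0.0128925 , 0.05219249]), 'gripper_width': 0.08543133669269608}
scene {'fx': 439.8104336287116, 'fy': 439.8104336287116, 'cx': 276.07636561176633, 'cy': 208.1161422978307, 'R': array([[ 0.01975597,  0.99975983, -0.00948564],
       [ 0.62300554, -0.01973029, -0.78196855],
       [-0.7819679 ,  0.00953894, -0.62324571]]), 't': array([-0.00924105, -0.28726556,  1.28510243])}
top {'fx': 528.2719150956284, 'fy': 528.2719150956284, 'cx': 293.1031927859458, 'cy': 204.29855040807217, 'R': array([[ 1.08307694e-04, -9.99963895e-01,  8.49685832e-03],
       [-9.98767156e-01, -5.29956630e-04, -4.96375616e-02],
       [ 4.96402724e-02, -8.48100689e-03, -9.98731153e-01]]), 't': array([-0.01100116,  0.48960835,  1.10051828])}
```

View pics/top0.png

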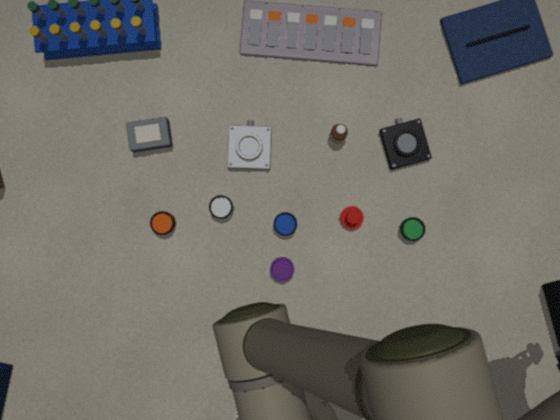

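View pics/scene0.png

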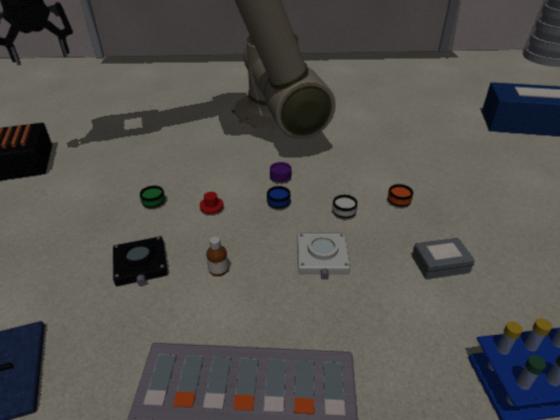

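Top view: white filter (221,207), blue (285,224), green (413,229), red cap (351,217), white lamp (249,148), black lamp (406,143). Candidates for "blue" are the discs at (285,224), which is blue, and (282,269), which is purple and so is the look-alike. I'll confirm that in a crop and measure.

```bash
cat > h.py <<'E'
from station import *
import cv2,numpy as np
def ray(c,u,v,z):
    R=np.array(c["R"]);t=np.array(c["t"]);o=-R.T@t
    d=R.T@np.array([(u-c["cx"])/c["fx"],(v-c["cy"])/c["fy"],1.]); return o+d*(z-o[2])/d[2]
def proj(c,X):
    p=np.array(c["R"])@np.array(X)+c["t"]; return np.array([c["fx"]*p[0]/p[2]+c["cx"],c["fy"]*p[1]/p[2]+c["cy"]])
def comp(mask,u,v,r):
    """component nearest to (u,v): centroid, area, bbox, enclosing circle"""
    m=np.zeros(mask.shape,np.uint8);cv2.circle(m,(int(u),int(v)),r,1,-1)
    n,l,s,c=cv2.connectedComponentsWithStats((mask&(m>0)).astype(np.uint8))
    k=1+np.argmax(s[1:,4]); pts=np.argwhere(l==k)[:,::-1].astype(np.float32)
    return c[k],s[k],cv2.minEnclosingCircle(pts),pts
E
python3 - <<'E'
from h import *
im=cv2.imread("pics/top0.png");c=camera_info("top")
hsv=cv2.cvtColor(im,cv2.COLOR_BGR2HSV)
S={"white":(221,207),"blue":(285,224),"purple":(282,269),"green":(413,229),"red":(351,217),"orange":(162,223)}
for k,(u,v) in S.items():
    col=hsv[v,u]
    M=(hsv[...,1]>120)&(hsv[...,2]>50) if k!="white" else (hsv[...,2]>150)&(hsv[...,1]<60)
    ce,s,e,_=comp(M,u,v,20)
    print(k,col,ce.round(1),s,np.round(e[0],1),round(e[1],1),ray(c,*ce,.025).round(4))
cv2.imwrite("pics/crop1.png",cv2.resize(im[100:290,130:450],None,fx=2.5,fy=2.5,interpolation=cv2.INTER_CUBIC))
E
```

```text
white [ 45   6 161] [220.3 206.8] [212 198  18  18 254] [220.3 206.7] 9.0 [0.4837 0.1406 0.025 ]
blue [109 187 127] [284.9 223.6] [275 214  21  20 345] [284.9 223.9] 10.6 [0.4488 0.0063 0.025 ]
purple [140 134 110] [281.6 268.9] [271 258  22  23 399] [281.6 268.9] 11.4 [0.3551 0.0131 0.025 ]
green [ 69 159 109] [412.7 228.8] [403 219  20  21 318] [412.7 228.8] 10.2 [ 0.4381 -0.2597  0.025 ]
red [  2 201 142] [351.4 217.4] [340 206  23  24 423] [351.5 217.5] 11.6 [ 0.4616 -0.132   0.025 ]
orange [ 12 206 156] [161.9 222.8] [151 212  23  22 365] [162.6 222.8] 11.6 [0.4504 0.2614 0.025 ]
```

View pics/crop1.png

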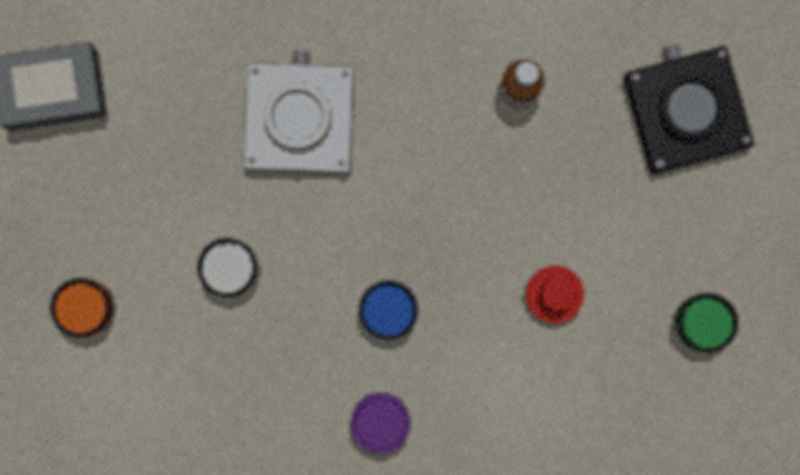

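Confirmed: (285,224) is blue and (282,269) is purple, so I leave the latter alone. Next I work out the tool axes, the lamp estimates and the wrist camera mounting.

Run:
```python
from h import *
from scipy.spatial.transform import Rotation as Ro
s=state();R=Ro.from_rotvec(s["eef_rot"]).as_matrix();print(R.round(3))
w=camera_info("wrist");Rw=np.array(w["R"]);o=-Rw.T@w["t"];print("cam in tool",(R.T@(o-s["ee_pos"])).round(4),"\n",(Rw@R).round(3),w["fx"],w["cx"],w["cy"])
im=cv2.imread("pics/top0.png");c=camera_info("top");hsv=cv2.cvtColor(im,cv2.COLOR_BGR2HSV)
ce,st,e,_=comp(hsv[...,2]>75,406,143,11);print("black",ce,st,ray(c,*ce,.024))
b=(hsv[...,2]<70)
ce,st,e,p=comp(b,406,143,40);r=cv2.minAreaRect(p);print(r,ray(c,*r[0],.02))
ce,st,e,p=comp((hsv[...,2]>140)&(hsv[...,1]<60),249,148,40);r=cv2.minAreaRect(p);print(r,ray(c,*r[0],.02))
for n,u,v,z in(("bottle",339,130,.075),("box",149,134,.034)):print(n,ray(c,u,v,z))
```

```text
[[-0.     0.449 -0.893]
 [ 0.001 -0.893 -0.449]
 [-1.    -0.001 -0.   ]]
cam in tool [-0.1421  0.0005 -0.0746] 
 [[ 0.002  1.     0.   ]
 [-0.295  0.     0.956]
 [ 0.956 -0.002  0.295]] 373.3610306915489 276.70869629752247 218.17375111740793
black [406.33098592 142.67605634] [397 134  19  19 284] [ 0.61871863 -0.2485173   0.024     ]
((404.4339904785156, 143.01885986328125), (45.054256439208984, 43.40593338012695), 74.05460357666016) [ 0.61865555 -0.24540318  0.02      ]
((248.4800262451172, 145.9991912841797), (41.9664421081543, 41.526790618896484), 2.2906100749969482) [0.61184736 0.08301771 0.02      ]
bottle [ 0.63552909 -0.10222134  0.075     ]
box [0.63434518 0.2882287  0.034     ]
```

```bash
python3 -m crank '[{"dp":[0.13,0.09,0],"delta_rot":[0,0,-0.06],"hand":1},{"dp":[0.13,0.09,0],"delta_rot":[0,0,-0.06],"hand":1},{"dp":[0.13,0.09,0],"delta_rot":[0,0,-0.06],"hand":1},{"dp":[0.13,0.09,-0.02],"delta_rot":[0,0,-0.06],"hand":1},{"dp":[0.13,0.09,-0.02],"delta_rot":[0,0,-0.057],"hand":1},{"dp":[0.13,0.09,-0.03],"delta_rot":[0,0,0],"hand":1},{"dp":[0.13,0.09,-0.03],"delta_rot":[0,0,0],"hand":1},{"dp":[0.13,0.09,-0.03],"delta_rot":[0,0,0],"hand":1}]' 40
python3 -m crank '[{"dp":[0.12,0.09,0],"delta_rot":[0,0,0],"hand":1},{"dp":[0,0,0],"delta_rot":[0,0,0],"hand":1}]'
python3 - <<'E'
from h import *
c=camera_info("wrist");im=read_camera("wrist");cv2.imwrite("pics/w1.png",im[...,::-1]);np.save("w1.npy",[c])
from scipy.spatial.transform import Rotation as Ro
s=state();print(s["ee_pos"],Ro.from_rotvec(s["eef_rot"]).as_matrix().round(3),s["qpos"])
print(proj(c,[.6187,-.2485,.024]))
E
```

```text
t: 0.9
ee_pos: [0.5603, -0.2739, 0.1916]
eef_rot: [-2.22, 0.0, 2.222]
ft_force: [0.8, -1.6, 0.1]
gripper_width: 0.0853
t: 1.1
ee_pos: [0.598, -0.2444, 0.1909]
eef_rot: [2.219, 0.007, -2.221]
ft_force: [-0.9, -0.1, 0.5]
gripper_width: 0.0854
[ 0.59635018 -0.24634176  0.19124097] [[-0.001  0.003 -1.   ]
 [ 0.001 -1.    -0.003]
 [-1.    -0.001  0.001]] [-5.74911657e-01  5.78165714e-01  1.07397193e+00  1.23977183e-04
  1.49084607e+00  9.92874020e-01]
[281.70086842 170.75710842]
```

View pics/w1.png

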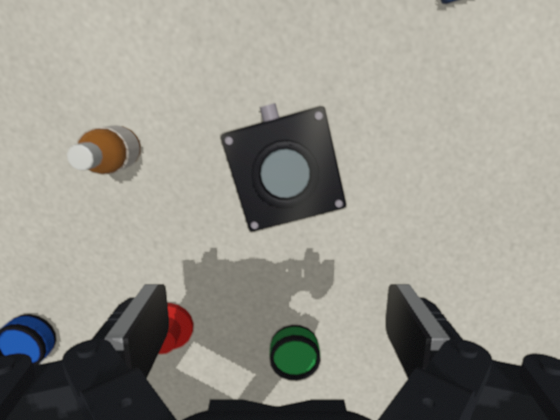

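The wrist view shows the black lamp pane at (285,173), with screws at the base's corners, the green filter at (295,352) and the bottle at (100,152).

Run:
```python
from h import *
c=np.load("w1.npy",allow_pickle=True)[0];im=cv2.imread("pics/w1.png");g=cv2.cvtColor(im,cv2.COLOR_BGR2GRAY)
ce,s,e,p=comp(g>80,285,173,32)
el=cv2.fitEllipse(cv2.convexHull(p));print("pane",ce,el,ray(c,*el[0],.024).round(4))
sc=[]
for u,v in((229,141),(319,116),(339,204),(254,226)):
    q,s2,_,_=comp(g>70,u,v,8);sc.append(ray(c,*q,.02));print(q,s2[4])
sc=np.array(sc);print("screws",sc.mean(0).round(4),[np.linalg.norm(sc[i]-sc[i-1]).round(4) for i in range(4)])
ce,s,e,p=comp(g<62,285,173,75);r=cv2.minAreaRect(p);print(r)
```

```text
pane [284.93482906 173.00267094] ((284.9275817871094, 173.00079345703125), (48.32052230834961, 48.65217971801758), 95.35359191894531) [ 0.6168 -0.2512  0.024 ]
[228.14285714 140.14285714] 77
[319. 116.] 197
[339.99047619 205.28571429] 105
[253.05454545 230.32727273] 55
screws [ 0.6147 -0.2514  0.02  ] [np.float64(0.0809), np.float64(0.0767), np.float64(0.0776), np.float64(0.0793)]
((283.9648742675781, 169.3638916015625), (102.69986724853516, 104.88629913330078), 75.52970886230469)
```

```bash
python3 -m crank '[{"dp":[-0.046,0.158,0],"delta_rot":[0,0,0],"hand":1},{"dp":[-0.046,0.158,0],"delta_rot":[0,0,0],"hand":1},{"dp":[-0.046,0.158,0],"delta_rot":[0,0,0],"hand":1},{"dp":[-0.046,0.158,0],"delta_rot":[0,0,0],"hand":1},{"dp":[-0.046,0.158,0],"delta_rot":[0,0,0],"hand":1},{"dp":[-0.046,0.158,0],"delta_rot":[0,0,0],"hand":1},{"dp":[-0.046,0.158,-0.05],"delta_rot":[0,0,0],"hand":1},{"dp":[-0.046,0.158,-0.05],"delta_rot":[0,0,0],"hand":1}]'
python3 -m crank '[{"dp":[0,0,0],"delta_rot":[0,0,0],"hand":1},{"dp":[0,0,0],"delta_rot":[0,0,0],"hand":1},{"dp":[0,0,0],"delta_rot":[0,0,0],"hand":1}]'
python3 - <<'E'
from h import *
c=camera_info("wrist");im=read_camera("wrist");cv2.imwrite("pics/w2.png",im[...,::-1]);np.save("w2.npy",[c])
s=state();print(s["ee_pos"],proj(c,[.4837,.1406,.022]))
E
```

```text
t: 1.95
ee_pos: [0.4845, 0.1285, 0.1633]
eef_rot: [-2.222, 0.003, 2.219]
ft_force: [1.1, 0.2, 0.3]
gripper_width: 0.0856
t: 2.25
ee_pos: [0.486, 0.1265, 0.1636]
eef_rot: [-2.221, 0.003, 2.219]
ft_force: [0.2, -0.1, 0.1]
gripper_width: 0.0854
[0.4860925  0.12639041 0.16363718] [258.39976991 205.62168586]
```

View pics/w2.png

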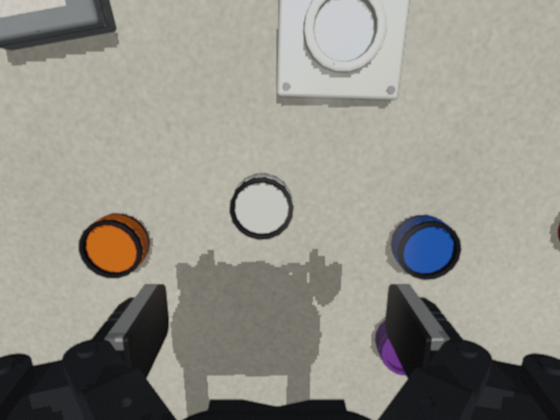

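White filter is at (262,208), blue at (429,248), the white lamp's pane at (344,28), and orange at (114,245).

Run:
```python
from h import *
c=np.load("w2.npy",allow_pickle=True)[0];im=cv2.imread("pics/w2.png");g=cv2.cvtColor(im,cv2.COLOR_BGR2GRAY);h=cv2.cvtColor(im,cv2.COLOR_BGR2HSV)
ce,s,e,p=comp(g>110,262,208,27);el=cv2.fitEllipse(cv2.convexHull(p));print("white pane",el,ray(c,*el[0],.022).round(4))
ce,s,e,p=comp(g<70,262,208,40);el=cv2.fitEllipse(cv2.convexHull(p));print("white rim",el,ray(c,*el[0],.030).round(4))
ce,s,e,p=comp((h[...,1]>150)&(h[...,2]>80),429,249,24);el=cv2.fitEllipse(cv2.convexHull(p));print("blue pane",el,ray(c,*el[0],.022).round(4))
ce,s,e,p=comp(g<60,429,249,40);el=cv2.fitEllipse(cv2.convexHull(p));print("blue rim",el,ray(c,*el[0],.030).round(4))
g2=cv2.GaussianBlur(g,(0,0),1.5);print("lamp row",g2[28,296:392:3],g2[0:80:3,344])
```

```text
white pane ((261.439453125, 207.92648315429688), (50.33506774902344, 53.31333923339844), 92.33951568603516) [0.4818 0.1382 0.022 ]
white rim ((260.8211364746094, 207.8560028076172), (61.14664840698242, 61.959617614746094), 104.72166442871094) [0.4841 0.1384 0.03  ]
blue pane ((429.0497131347656, 249.19802856445312), (44.77962112426758, 48.24016189575195), 55.303565979003906) [0.4466 0.002  0.022 ]
blue rim ((427.7430725097656, 247.57785034179688), (61.46449661254883, 62.61728286743164), 158.7695770263672) [0.4512 0.0067 0.03  ]
lamp row [204 203 185 182 202 198 191 202 203 203 203 203 203 203 203 203 203 203
 203 203 203 203 203 203 203 190 132 155 200 198 194 201] [202 202 203 203 203 203 203 203 203 203 203 203 203 203 203 202 202 202
 202 201 196 200 199 176 134 143 185]
```

```bash
python3 -m crank '[{"dp":[-0.006,0.042,-0.06],"delta_rot":[0,0,0],"hand":1},{"dp":[0,0,-0.12],"delta_rot":[0,0,0],"hand":1},{"dp":[0,0,-0.12],"delta_rot":[0,0,0],"hand":1},{"dp":[0,0,-0.1],"delta_rot":[0,0,0],"hand":1},{"dp":[0,0,-0.08],"delta_rot":[0,0,0],"hand":1},{"dp":[0,0,-0.04],"delta_rot":[0,0,0],"hand":1},{"dp":[0,0,0],"delta_rot":[0,0,0],"hand":1}]'
python3 -m crank '[{"dp":[0,0,0],"delta_rot":[0,0,0],"hand":-0.3},{"dp":[0,0,0],"delta_rot":[0,0,0],"hand":-0.3},{"dp":[0,0,0],"delta_rot":[0,0,0],"hand":-0.3},{"dp":[0,0,0],"delta_rot":[0,0,0],"hand":-0.3},{"dp":[0,0,0],"delta_rot":[0,0,0],"hand":-0.3},{"dp":[0,0,0],"delta_rot":[0,0,0],"hand":-0.3}]' 40
```

```text
t: 3.0
ee_pos: [0.4836, 0.1391, 0.006]
eef_rot: [-2.217, 0.004, 2.223]
ft_force: [-0.2, -0.0, 0.1]
gripper_width: 0.0856
t: 3.6
ee_pos: [0.4844, 0.1402, 0.0085]
eef_rot: [-2.224, 0.001, 2.219]
ft_force: [-0.4, -2.0, 6.1]
gripper_width: 0.0487
```

```bash
python3 -m crank '[{"dp":[0,0,0.06],"delta_rot":[0,0,0],"hand":-0.3},{"dp":[0,0,0.12],"delta_rot":[0,0,0],"hand":-0.3},{"dp":[0,0,0.15],"delta_rot":[0,0,0],"hand":-0.3},{"dp":[0,0,0.1],"delta_rot":[0,0,0],"hand":-0.3},{"dp":[0,0,0],"delta_rot":[0,0,0],"hand":-0.3}]'
python3 - <<'E'
from h import *
c=camera_info("wrist");im=read_camera("wrist");cv2.imwrite("pics/w3.png",im[...,::-1]);np.save("w3.npy",[c])
s=state();print(s["ee_pos"],s["eef_rot"],s["gripper_width"],s["ft_force"])
E
```

```text
t: 4.1
ee_pos: [0.4855, 0.1406, 0.1407]
eef_rot: [-2.231, 0.0, 2.211]
ft_force: [-0.2, -0.5, -0.8]
gripper_width: 0.0484
[0.4843356  0.14051935 0.13823544] [-2.22627547e+00  4.60226365e-04  2.21571933e+00] 0.04859638316905953 [-0.44366914  0.82820168 -1.25932902]
```

View pics/w3.png

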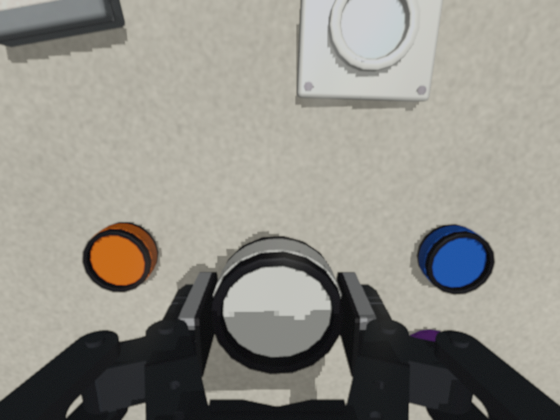

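The white filter is held level, its rim centred at about (278,313), with nothing else disturbed. I'll compute its offset from the TCP as the camera sees it.

Run:
```python
from h import *
c=np.load("w3.npy",allow_pickle=True)[0];im=cv2.imread("pics/w3.png");g=cv2.cvtColor(im,cv2.COLOR_BGR2GRAY);h=cv2.cvtColor(im,cv2.COLOR_BGR2HSV)
ce,s,e,p=comp(g>95,278,313,54);el=cv2.fitEllipse(cv2.convexHull(p));print("pane",el,ray(c,*el[0],.138+.0145).round(4),ray(c,*el[0],.138+.0225).round(4))
ce,s,e,p=comp((h[...,1]>150)&(h[...,2]>80),456,260,26);el=cv2.fitEllipse(cv2.convexHull(p));print("blue pane",el,ray(c,*el[0],.022).round(4),ray(c,*el[0],.030).round(4))
```

```text
pane ((277.04644775390625, 310.6534118652344), (90.75714874267578, 107.22837829589844), 88.6609115600586) [0.4817 0.14   0.1525] [0.4864 0.14   0.1605]
blue pane ((457.5433044433594, 262.02703857421875), (45.85354995727539, 52.233116149902344), 52.788631439208984) [0.4462 0.0035 0.022 ] [0.4496 0.0077 0.03  ]
```

```bash
python3 -m crank '[{"dp":[0.03,-0.09,0],"delta_rot":[0,0,0],"hand":-0.3},{"dp":[0.05,-0.145,0],"delta_rot":[0,0,0],"hand":-0.3},{"dp":[0.05,-0.145,0],"delta_rot":[0,0,0],"hand":-0.3},{"dp":[0.05,-0.145,0],"delta_rot":[0,0,0],"hand":-0.3},{"dp":[0.05,-0.145,0],"delta_rot":[0,0,0],"hand":-0.3},{"dp":[0.05,-0.145,0],"delta_rot":[0,0,0],"hand":-0.3},{"dp":[0.05,-0.145,0],"delta_rot":[0,0,0],"hand":-0.3},{"dp":[0.05,-0.145,0],"delta_rot":[0,0,0],"hand":-0.3}]'
python3 -m crank '[{"dp":[0.05,-0.145,0],"delta_rot":[0,0,0],"hand":-0.3},{"dp":[0.014,-0.053,0],"delta_rot":[0,0,0],"hand":-0.3},{"dp":[0,0,0],"delta_rot":[0,0,0],"hand":-0.3},{"dp":[0,0,0],"delta_rot":[0,0,0],"hand":-0.3},{"dp":[0,0,0],"delta_rot":[0,0,0],"hand":-0.3}]'
python3 -m crank '[{"dp":[0,0,0],"delta_rot":[0,0,0],"hand":-0.3}]'
```

```text
t: 4.95
ee_pos: [0.5974, -0.1927, 0.1346]
eef_rot: [-2.218, -0.0, 2.223]
ft_force: [0.8, 0.6, -1.3]
gripper_width: 0.0488
t: 5.45
ee_pos: [0.6165, -0.249, 0.1357]
eef_rot: [-2.22, -0.002, 2.222]
ft_force: [-0.2, -0.2, -1.4]
gripper_width: 0.0488
t: 5.55
ee_pos: [0.6168, -0.2492, 0.1363]
eef_rot: [2.221, 0.001, -2.222]
ft_force: [-0.3, -0.1, -0.9]
gripper_width: 0.0487
```

```bash
python3 -m crank '[{"dp":[0.001,-0.004,-0.1],"delta_rot":[0,0,0],"hand":-0.3},{"dp":[0,0,-0.12],"delta_rot":[0,0,0],"hand":-0.3},{"dp":[0,0,-0.07],"delta_rot":[0,0,0],"hand":-0.3},{"dp":[0,0,0],"delta_rot":[0,0,0],"hand":-0.3},{"dp":[0,0,0],"delta_rot":[0,0,0],"hand":-0.3}]'
python3 -m crank '[{"dp":[0,0,-0.012],"delta_rot":[0,0,0],"hand":-0.3},{"dp":[0,0,-0.012],"delta_rot":[0,0,0],"hand":-0.3},{"dp":[0,0,0],"delta_rot":[0,0,0],"hand":-0.3},{"dp":[0,0,0],"delta_rot":[0,0,0],"hand":-0.3}]'
```

```text
t: 6.05
ee_pos: [0.6176, -0.2513, 0.0502]
eef_rot: [2.222, -0.001, -2.22]
ft_force: [0.6, -0.1, -0.1]
gripper_width: 0.0489
t: 6.45
ee_pos: [0.6172, -0.2517, 0.0424]
eef_rot: [-2.222, 0.001, 2.221]
ft_force: [-0.1, -0.5, -1.9]
gripper_width: 0.049
```

```bash
python3 -m crank '[{"dp":[0,0,-0.01],"delta_rot":[0,0,0],"hand":-0.3},{"dp":[0,0,-0.008],"delta_rot":[0,0,0],"hand":-0.3},{"dp":[0,0,0],"delta_rot":[0,0,0],"hand":-0.3},{"dp":[0,0,0],"delta_rot":[0,0,0],"hand":-0.3}]'
python3 -m crank '[{"dp":[0,0,-0.006],"delta_rot":[0,0,0],"hand":-0.3},{"dp":[0,0,0],"delta_rot":[0,0,0],"hand":-0.3},{"dp":[0,0,0],"delta_rot":[0,0,0],"hand":-0.3}]'
```

```text
t: 6.85
ee_pos: [0.6172, -0.2516, 0.0365]
eef_rot: [-2.221, 0.001, 2.221]
ft_force: [0.5, 0.4, -1.0]
gripper_width: 0.049
t: 7.15
ee_pos: [0.6172, -0.2516, 0.0348]
eef_rot: [-2.221, 0.001, 2.221]
ft_force: [-0.1, 0.4, -0.9]
gripper_width: 0.0488
```

```bash
python3 -m crank '[{"dp":[0,0,-0.004],"delta_rot":[0,0,0],"hand":-0.3},{"dp":[0,0,0],"delta_rot":[0,0,0],"hand":-0.3},{"dp":[0,0,0],"delta_rot":[0,0,0],"hand":-0.3}]'
python3 -m crank '[{"dp":[0,0,-0.004],"delta_rot":[0,0,0],"hand":-0.3},{"dp":[0,0,0],"delta_rot":[0,0,0],"hand":-0.3},{"dp":[0,0,0],"delta_rot":[0,0,0],"hand":-0.3}]'
```

```text
t: 7.45
ee_pos: [0.6172, -0.2517, 0.0346]
eef_rot: [-2.222, 0.001, 2.221]
ft_force: [-3.1, 0.2, 5.2]
gripper_width: 0.0484
t: 7.75
ee_pos: [0.6173, -0.2517, 0.0345]
eef_rot: [2.223, -0.002, -2.22]
ft_force: [-5.4, 2.5, 13.1]
gripper_width: 0.0489
```

```bash
python3 -m crank '[{"dp":[0,0,0],"delta_rot":[0,0,0],"hand":0.3},{"dp":[0,0,0],"delta_rot":[0,0,0],"hand":0.6},{"dp":[0,0,0],"delta_rot":[0,0,0],"hand":1},{"dp":[0,0,0],"delta_rot":[0,0,0],"hand":1},{"dp":[0,0,0],"delta_rot":[0,0,0],"hand":1}]'
python3 -m crank '[{"dp":[0,0,0.06],"delta_rot":[0,0,0],"hand":1},{"dp":[0,0,0.15],"delta_rot":[0,0,0],"hand":1},{"dp":[0,0,0.16],"delta_rot":[0,0,0],"hand":1},{"dp":[0,0,0.1],"delta_rot":[0,0,0],"hand":1},{"dp":[0,0,0],"delta_rot":[0,0,0],"hand":1},{"dp":[0,0,0],"delta_rot":[0,0,0],"hand":1}]'
python3 - <<'E'
from h import *
c=camera_info("wrist");im=read_camera("wrist");cv2.imwrite("pics/w4.png",im[...,::-1]);np.save("w4.npy",[c])
s=state();print(s["ee_pos"],s["ft_force"]);g=cv2.cvtColor(im,cv2.COLOR_RGB2GRAY)
u,v=proj(c,[.6173,-.2516,.056]);print(u,v)
ce,st,e,p=comp(g>110,u,v,34);el=cv2.fitEllipse(cv2.convexHull(p));print("pane",el,ray(c,*el[0],.048).round(4),ray(c,*el[0],.056).round(4))
E
```

```text
t: 8.25
ee_pos: [0.6172, -0.2516, 0.0323]
eef_rot: [-2.221, 0.001, 2.221]
ft_force: [-0.2, -0.8, 0.2]
gripper_width: 0.0858
t: 8.85
ee_pos: [0.6171, -0.2516, 0.1734]
eef_rot: [-2.221, 0.001, 2.221]
ft_force: [-0.3, 0.1, -0.4]
gripper_width: 0.0853
[ 0.61672909 -0.25135042  0.17218275] [ 0.00805055  0.17202382 -0.65466455]
276.31419381599216 210.87546013356882
pane ((276.6995544433594, 211.2022247314453), (53.492767333984375, 56.755008697509766), 94.6292495727539) [ 0.6147 -0.2519  0.048 ] [ 0.6171 -0.2519  0.056 ]
```

View pics/w4.png

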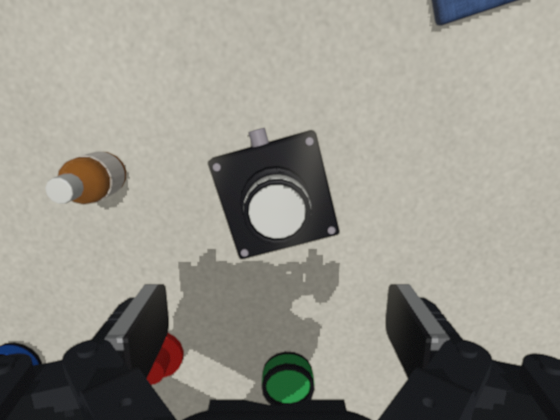

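White is seated on the black lamp, with the pane at (277,211), and is level. Next, blue.

```bash
python3 -m crank '[{"dp":[-0.08,0.123,0],"delta_rot":[0,0,0],"hand":1},{"dp":[-0.08,0.123,0],"delta_rot":[0,0,0],"hand":1},{"dp":[-0.08,0.123,0],"delta_rot":[0,0,0],"hand":1},{"dp":[-0.08,0.123,0],"delta_rot":[0,0,0],"hand":1},{"dp":[-0.08,0.123,0],"delta_rot":[0,0,0],"hand":1},{"dp":[-0.08,0.123,-0.05],"delta_rot":[0,0,0],"hand":1},{"dp":[-0.077,0.122,-0.05],"delta_rot":[0,0,0],"hand":1},{"dp":[0,0,0],"delta_rot":[0,0,0],"hand":1}]'
python3 -m crank '[{"dp":[0,0,0],"delta_rot":[0,0,0],"hand":1},{"dp":[0,0,0],"delta_rot":[0,0,0],"hand":1}]'
python3 - <<'E'
from h import *
c=camera_info("wrist");im=read_camera("wrist");cv2.imwrite("pics/w5.png",im[...,::-1])
s=state();print(s["ee_pos"]);h=cv2.cvtColor(im,cv2.COLOR_RGB2HSV)
u,v=proj(c,[.45,.0065,.03]);print(u,v)
M=(h[...,1]>120)&(abs(h[...,0].astype(int)-110)<9)
ce,st,e,p=comp(M,u,v,40);el=cv2.fitEllipse(cv2.convexHull(p));print("blue",st,el,ray(c,*el[0],.022).round(4))
ce,st,e,p=comp(h[...,2]<60,u,v,42);el=cv2.fitEllipse(cv2.convexHull(p));print("rim",st,el,ray(c,*el[0],.030).round(4))
E
```

```text
t: 9.7
ee_pos: [0.4453, 0.0101, 0.1407]
eef_rot: [-2.212, -0.006, 2.231]
ft_force: [-0.1, -1.4, 0.2]
gripper_width: 0.0855
t: 9.9
ee_pos: [0.4507, 0.0057, 0.1431]
eef_rot: [-2.221, 0.001, 2.221]
ft_force: [0.4, -0.6, 0.3]
gripper_width: 0.0855
[0.45079108 0.00555322 0.14325269]
275.15646365049884 213.69277556552032
blue [ 249  188   58   55 2497] ((277.9718017578125, 215.0470733642578), (54.8428955078125, 58.017513275146484), 92.39800262451172) [0.4466 0.0045 0.022 ]
rim [246 183  66  65 732] ((278.18145751953125, 215.0579071044922), (64.83277130126953, 66.37808990478516), 108.45484161376953) [0.449  0.0043 0.03  ]
```

```bash
python3 -m crank '[{"dp":[-0.006,-0.003,-0.1],"delta_rot":[0,0,0],"hand":1},{"dp":[0,0,-0.13],"delta_rot":[0,0,0],"hand":1},{"dp":[0,0,-0.12],"delta_rot":[0,0,0],"hand":1},{"dp":[0,0,-0.07],"delta_rot":[0,0,0],"hand":1},{"dp":[0,0,-0.03],"delta_rot":[0,0,0],"hand":1},{"dp":[0,0,0],"delta_rot":[0,0,0],"hand":1},{"dp":[0,0,0],"delta_rot":[0,0,0],"hand":1}]'
python3 -m crank '[{"dp":[0,0,0],"delta_rot":[0,0,0],"hand":-0.3},{"dp":[0,0,0],"delta_rot":[0,0,0],"hand":-0.3},{"dp":[0,0,0],"delta_rot":[0,0,0],"hand":-0.3},{"dp":[0,0,0],"delta_rot":[0,0,0],"hand":-0.3},{"dp":[0,0,0],"delta_rot":[0,0,0],"hand":-0.3},{"dp":[0,0,0],"delta_rot":[0,0,0],"hand":-0.3}]' 40
```

```text
t: 10.65
ee_pos: [0.449, 0.005, 0.0092]
eef_rot: [-2.223, 0.002, 2.219]
ft_force: [0.6, 0.4, 0.0]
gripper_width: 0.0857
t: 11.25
ee_pos: [0.4487, 0.0054, 0.0094]
eef_rot: [-2.223, 0.001, 2.219]
ft_force: [-1.7, 0.4, 9.7]
gripper_width: 0.0486
```

```bash
python3 -m crank '[{"dp":[0,0,0.06],"delta_rot":[0,0,0],"hand":-0.3},{"dp":[0,0,0.12],"delta_rot":[0,0,0],"hand":-0.3},{"dp":[0,0,0.15],"delta_rot":[0,0,0],"hand":-0.3},{"dp":[0,0,0.1],"delta_rot":[0,0,0],"hand":-0.3},{"dp":[0,0,0],"delta_rot":[0,0,0],"hand":-0.3},{"dp":[0,0,0],"delta_rot":[0,0,0],"hand":-0.3}]'
```

```text
t: 11.85
ee_pos: [0.4481, 0.0056, 0.1376]
eef_rot: [-2.222, 0.001, 2.22]
ft_force: [0.3, -0.2, -1.5]
gripper_width: 0.0485
```

```bash
python3 -m crank '[{"dp":[0.05,-0.076,0],"delta_rot":[0,0,0],"hand":-0.3},{"dp":[0.09,-0.137,0],"delta_rot":[0,0,0],"hand":-0.3},{"dp":[0.09,-0.137,0],"delta_rot":[0,0,0],"hand":-0.3},{"dp":[0.09,-0.137,0],"delta_rot":[0,0,0],"hand":-0.3},{"dp":[0.09,-0.137,0],"delta_rot":[0,0,0],"hand":-0.3},{"dp":[0.09,-0.137,0],"delta_rot":[0,0,0],"hand":-0.3},{"dp":[0.06,-0.097,0],"delta_rot":[0,0,0],"hand":-0.3},{"dp":[0,0,0],"delta_rot":[0,0,0],"hand":-0.3}]'
python3 -m crank '[{"dp":[0,0,-0.05],"delta_rot":[0,0,0],"hand":-0.3},{"dp":[0,0,-0.08],"delta_rot":[0,0,0],"hand":-0.3},{"dp":[0,0,-0.05],"delta_rot":[0,0,0],"hand":-0.3},{"dp":[0,0,0],"delta_rot":[0,0,0],"hand":-0.3},{"dp":[0,0,0],"delta_rot":[0,0,0],"hand":-0.3},{"dp":[0,0,0],"delta_rot":[0,0,0],"hand":-0.3}]'
```

```text
t: 12.65
ee_pos: [0.6168, -0.2554, 0.134]
eef_rot: [-2.216, 0.003, 2.222]
ft_force: [0.5, 0.5, -1.2]
gripper_width: 0.0483
t: 13.25
ee_pos: [0.6165, -0.2518, 0.0841]
eef_rot: [-2.222, 0.001, 2.22]
ft_force: [0.3, -0.9, -0.3]
gripper_width: 0.0484
```

```bash
python3 -m crank '[{"dp":[0.002,0,-0.04],"delta_rot":[0,0,0],"hand":-0.3},{"dp":[0,0,-0.02],"delta_rot":[0,0,0],"hand":-0.3},{"dp":[0,0,-0.01],"delta_rot":[0,0,0],"hand":-0.3},{"dp":[0,0,0],"delta_rot":[0,0,0],"hand":-0.3},{"dp":[0,0,0],"delta_rot":[0,0,0],"hand":-0.3}]'
python3 -m crank '[{"dp":[0,0,-0.006],"delta_rot":[0,0,0],"hand":-0.3},{"dp":[0,0,-0.004],"delta_rot":[0,0,0],"hand":-0.3},{"dp":[0,0,0],"delta_rot":[0,0,0],"hand":-0.3},{"dp":[0,0,0],"delta_rot":[0,0,0],"hand":-0.3}]'
```

```text
t: 13.75
ee_pos: [0.617, -0.252, 0.0625]
eef_rot: [-2.221, 0.001, 2.221]
ft_force: [-0.1, 0.7, -0.3]
gripper_width: 0.0482
t: 14.15
ee_pos: [0.6169, -0.252, 0.0596]
eef_rot: [-2.221, 0.001, 2.221]
ft_force: [-0.1, 0.4, 1.3]
gripper_width: 0.0486
```

```bash
python3 -m crank '[{"dp":[0,0,-0.004],"delta_rot":[0,0,0],"hand":-0.3},{"dp":[0,0,0],"delta_rot":[0,0,0],"hand":-0.3},{"dp":[0,0,0],"delta_rot":[0,0,0],"hand":-0.3}]'
python3 -m crank '[{"dp":[0,0,-0.003],"delta_rot":[0,0,0],"hand":-0.3},{"dp":[0,0,0],"delta_rot":[0,0,0],"hand":-0.3},{"dp":[0,0,0],"delta_rot":[0,0,0],"hand":-0.3}]'
```

```text
t: 14.45
ee_pos: [0.617, -0.252, 0.0595]
eef_rot: [-2.222, 0.001, 2.22]
ft_force: [-1.8, 1.4, 8.6]
gripper_width: 0.0483
t: 14.75
ee_pos: [0.6171, -0.252, 0.0594]
eef_rot: [2.223, -0.002, -2.22]
ft_force: [-4.6, 2.5, 13.1]
gripper_width: 0.0482
```

Contact came at TCP z 0.0595, exactly the expected seated height. Release, rise and check.

```bash
python3 -m crank '[{"dp":[0,0,0],"delta_rot":[0,0,0],"hand":0.3},{"dp":[0,0,0],"delta_rot":[0,0,0],"hand":0.6},{"dp":[0,0,0],"delta_rot":[0,0,0],"hand":1},{"dp":[0,0,0],"delta_rot":[0,0,0],"hand":1},{"dp":[0,0,0],"delta_rot":[0,0,0],"hand":1}]'
python3 -m crank '[{"dp":[0,0,0.06],"delta_rot":[0,0,0],"hand":1},{"dp":[0,0,0.15],"delta_rot":[0,0,0],"hand":1},{"dp":[0,0,0.16],"delta_rot":[0,0,0],"hand":1},{"dp":[0,0,0.02],"delta_rot":[0,0,0],"hand":1},{"dp":[0,0,0],"delta_rot":[0,0,0],"hand":1},{"dp":[0,0,0],"delta_rot":[0,0,0],"hand":1}]'
python3 - <<'E'
from h import *
c=camera_info("wrist");im=read_camera("wrist");cv2.imwrite("pics/w6.png",im[...,::-1])
s=state();print(s["ee_pos"],s["ft_force"]);h=cv2.cvtColor(im,cv2.COLOR_RGB2HSV)
u,v=proj(c,[.617,-.252,.08]);print(u,v)
M=(h[...,1]>120)&(abs(h[...,0].astype(int)-110)<9)
ce,st,e,p=comp(M,u,v,36);el=cv2.fitEllipse(cv2.convexHull(p));print("blue",st,el,ray(c,*el[0],.08).round(4))
M=(h[...,1]>120)&(abs(h[...,0].astype(int)-69)<15)
u,v=proj(c,[.438,-.2597,.03]);print(u,v)
ce,st,e,p=comp(M,u,v,60);el=cv2.fitEllipse(cv2.convexHull(p));print("green",st,el,ray(c,*el[0],.03).round(4))
E
```

```text
t: 15.25
ee_pos: [0.6168, -0.252, 0.0571]
eef_rot: [-2.221, 0.001, 2.221]
ft_force: [-1.2, -1.4, 0.3]
gripper_width: 0.0857
t: 15.85
ee_pos: [0.6164, -0.2516, 0.1729]
eef_rot: [-2.218, -0.001, 2.223]
ft_force: [0.0, 0.4, -0.9]
gripper_width: 0.0853
[ 0.6162983  -0.25161406  0.17244866] [-0.10508585  0.67228575 -0.11393835]
276.88852518302036 220.28165505522222
blue [ 246  190   64   60 2932] ((277.1144104003906, 219.43746948242188), (59.08848190307617, 63.17073440551758), 90.40602111816406) [ 0.6176 -0.2521  0.08  ]
285.4286833569008 387.4373290705346
green [ 266  369   45   34 1212] ((288.0354309082031, 385.5220642089844), (34.047210693359375, 44.811885833740234), 88.65868377685547) [ 0.4402 -0.2621  0.03  ]
```

View pics/w6.png

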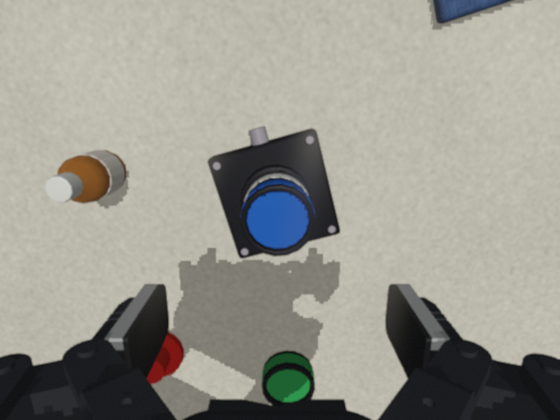

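Blue sits squarely on white at (277,219). Now over to green at about (0.439, -0.261).

```bash
python3 -m crank '[{"dp":[-0.12,-0.006,0],"delta_rot":[0,0,0],"hand":1},{"dp":[-0.14,-0.008,0],"delta_rot":[0,0,0],"hand":1},{"dp":[-0.14,-0.008,0],"delta_rot":[0,0,0],"hand":1},{"dp":[-0.12,-0.008,-0.05],"delta_rot":[0,0,0],"hand":1},{"dp":[-0.06,0,-0.05],"delta_rot":[0,0,0],"hand":1},{"dp":[0,0,0],"delta_rot":[0,0,0],"hand":1},{"dp":[0,0,0],"delta_rot":[0,0,0],"hand":1},{"dp":[0,0,0],"delta_rot":[0,0,0],"hand":1}]'
python3 - <<'E'
from h import *
c=camera_info("wrist");im=read_camera("wrist");cv2.imwrite("pics/w7.png",im[...,::-1])
s=state();print(s["ee_pos"]);h=cv2.cvtColor(im,cv2.COLOR_RGB2HSV)
u,v=proj(c,[.439,-.261,.03]);print(u,v)
M=(h[...,1]>100)&(abs(h[...,0].astype(int)-69)<15)
ce,st,e,p=comp(M,u,v,40);el=cv2.fitEllipse(cv2.convexHull(p));print("green",st,el,ray(c,*el[0],.03).round(4))
ce,st,e,p=comp(h[...,2]<60,u,v,42);el=cv2.fitEllipse(cv2.convexHull(p));print("rim",st,el,ray(c,*el[0],.030).round(4))
E
```

```text
t: 16.7
ee_pos: [0.4439, -0.2611, 0.1444]
eef_rot: [2.222, -0.001, -2.221]
ft_force: [0.4, -0.5, -0.4]
gripper_width: 0.0854
[ 0.44387564 -0.26108468  0.14448948]
276.0008488031809 218.8710466127133
green [ 249  193   57   54 2439] ((277.0598449707031, 219.53050231933594), (54.112709045410156, 57.35384750366211), 93.40194702148438) [ 0.4385 -0.2618  0.03  ]
rim [245 187  66  65 803] ((277.4016418457031, 219.42042541503906), (64.4876708984375, 65.99147033691406), 107.62968444824219) [ 0.4386 -0.262   0.03  ]
```

```bash
python3 -m crank '[{"dp":[-0.018,-0.003,-0.1],"delta_rot":[0,0,0],"hand":1},{"dp":[0,0,-0.13],"delta_rot":[0,0,0],"hand":1},{"dp":[0,0,-0.12],"delta_rot":[0,0,0],"hand":1},{"dp":[0,0,-0.07],"delta_rot":[0,0,0],"hand":1},{"dp":[0,0,-0.032],"delta_rot":[0,0,0],"hand":1},{"dp":[0,0,0],"delta_rot":[0,0,0],"hand":1},{"dp":[0,0,0],"delta_rot":[0,0,0],"hand":1}]'
python3 -m crank '[{"dp":[0,0,0],"delta_rot":[0,0,0],"hand":-0.3},{"dp":[0,0,0],"delta_rot":[0,0,0],"hand":-0.3},{"dp":[0,0,0],"delta_rot":[0,0,0],"hand":-0.3},{"dp":[0,0,0],"delta_rot":[0,0,0],"hand":-0.3},{"dp":[0,0,0],"delta_rot":[0,0,0],"hand":-0.3},{"dp":[0,0,0],"delta_rot":[0,0,0],"hand":-0.3}]' 40
python3 -m crank '[{"dp":[0,0,0.06],"delta_rot":[0,0,0],"hand":-0.3},{"dp":[0,0,0.12],"delta_rot":[0,0,0],"hand":-0.3},{"dp":[0,0,0.15],"delta_rot":[0,0,0],"hand":-0.3},{"dp":[0,0,0.14],"delta_rot":[0,0,0],"hand":-0.3},{"dp":[0,0,0],"delta_rot":[0,0,0],"hand":-0.3},{"dp":[0,0,0],"delta_rot":[0,0,0],"hand":-0.3}]'
```

```text
t: 17.45
ee_pos: [0.4382, -0.2623, 0.0097]
eef_rot: [2.222, -0.002, -2.22]
ft_force: [0.4, 0.3, 0.7]
gripper_width: 0.0854
t: 18.05
ee_pos: [0.4378, -0.262, 0.0098]
eef_rot: [2.223, -0.002, -2.22]
ft_force: [-2.0, 1.6, 7.7]
gripper_width: 0.0488
t: 18.65
ee_pos: [0.4374, -0.2618, 0.1503]
eef_rot: [2.223, -0.002, -2.22]
ft_force: [0.1, -0.2, -1.0]
gripper_width: 0.0486
```

```bash
python3 -m crank '[{"dp":[0.08,0.005,0],"delta_rot":[0,0,0],"hand":-0.3},{"dp":[0.13,0.007,0],"delta_rot":[0,0,0],"hand":-0.3},{"dp":[0.13,0.007,0],"delta_rot":[0,0,0],"hand":-0.3},{"dp":[0.13,0.007,0],"delta_rot":[0,0,0],"hand":-0.3},{"dp":[0.08,0.007,0],"delta_rot":[0,0,0],"hand":-0.3},{"dp":[0.049,0,0],"delta_rot":[0,0,0],"hand":-0.3},{"dp":[0,0,0],"delta_rot":[0,0,0],"hand":-0.3},{"dp":[0,0,0],"delta_rot":[0,0,0],"hand":-0.3}]'
python3 -m crank '[{"dp":[0,0,-0.05],"delta_rot":[0,0,0],"hand":-0.3},{"dp":[0,0,-0.08],"delta_rot":[0,0,0],"hand":-0.3},{"dp":[0,0,-0.03],"delta_rot":[0,0,0],"hand":-0.3},{"dp":[0,0,0],"delta_rot":[0,0,0],"hand":-0.3},{"dp":[0,0,0],"delta_rot":[0,0,0],"hand":-0.3},{"dp":[0,0,0],"delta_rot":[0,0,0],"hand":-0.3}]'
```

```text
t: 19.45
ee_pos: [0.6164, -0.2516, 0.148]
eef_rot: [-2.217, -0.001, 2.223]
ft_force: [0.2, -0.9, -0.5]
gripper_width: 0.0489
t: 20.05
ee_pos: [0.6174, -0.2523, 0.103]
eef_rot: [2.223, -0.002, -2.219]
ft_force: [0.3, 0.4, -0.6]
gripper_width: 0.0488
```

Aligned. The TCP needs to reach z ≈ 0.0839.

```bash
python3 -m crank '[{"dp":[0,0,-0.03],"delta_rot":[0,0,0],"hand":-0.3},{"dp":[0,0,-0.015],"delta_rot":[0,0,0],"hand":-0.3},{"dp":[0,0,-0.01],"delta_rot":[0,0,0],"hand":-0.3},{"dp":[0,0,0],"delta_rot":[0,0,0],"hand":-0.3},{"dp":[0,0,0],"delta_rot":[0,0,0],"hand":-0.3}]'
python3 -m crank '[{"dp":[0,0,-0.006],"delta_rot":[0,0,0],"hand":-0.3},{"dp":[0,0,0],"delta_rot":[0,0,0],"hand":-0.3},{"dp":[0,0,0],"delta_rot":[0,0,0],"hand":-0.3}]'
```

```text
t: 20.55
ee_pos: [0.6172, -0.2519, 0.0852]
eef_rot: [-2.221, 0.001, 2.221]
ft_force: [0.3, -1.1, -1.3]
gripper_width: 0.0488
t: 20.85
ee_pos: [0.6175, -0.252, 0.0839]
eef_rot: [-2.222, 0.001, 2.22]
ft_force: [-0.0, 0.5, 2.1]
gripper_width: 0.0488
```

```bash
python3 -m crank '[{"dp":[0,0,-0.005],"delta_rot":[0,0,0],"hand":-0.3},{"dp":[0,0,0],"delta_rot":[0,0,0],"hand":-0.3},{"dp":[0,0,0],"delta_rot":[0,0,0],"hand":-0.3}]'
python3 -m crank '[{"dp":[0,0,0],"delta_rot":[0,0,0],"hand":0.3},{"dp":[0,0,0],"delta_rot":[0,0,0],"hand":0.6},{"dp":[0,0,0],"delta_rot":[0,0,0],"hand":1},{"dp":[0,0,0],"delta_rot":[0,0,0],"hand":1},{"dp":[0,0,0],"delta_rot":[0,0,0],"hand":1}]'
python3 -m crank '[{"dp":[0,0,0.06],"delta_rot":[0,0,0],"hand":1},{"dp":[0,0,0.15],"delta_rot":[0,0,0],"hand":1},{"dp":[0,0,0.14],"delta_rot":[0,0,0],"hand":1},{"dp":[0,0,0],"delta_rot":[0,0,0],"hand":1},{"dp":[0,0,0],"delta_rot":[0,0,0],"hand":1}]'
python3 - <<'E'
from h import *
c=camera_info("wrist");im=read_camera("wrist");cv2.imwrite("pics/w8.png",im[...,::-1])
s=state();print(s["ee_pos"],s["ft_force"]);h=cv2.cvtColor(im,cv2.COLOR_RGB2HSV)
u,v=proj(c,[.617,-.252,.104]);print(u,v)
M=(h[...,1]>100)&(abs(h[...,0].astype(int)-69)<15)
ce,st,e,p=comp(M,u,v,38);el=cv2.fitEllipse(cv2.convexHull(p));print("green",st,el,ray(c,*el[0],.104).round(4))
E
```

```text
t: 21.15
ee_pos: [0.6176, -0.2521, 0.0838]
eef_rot: [2.223, -0.002, -2.219]
ft_force: [-2.3, 1.0, 11.0]
gripper_width: 0.0491
t: 21.65
ee_pos: [0.6171, -0.2519, 0.0817]
eef_rot: [-2.221, 0.001, 2.221]
ft_force: [0.8, -0.1, -0.4]
gripper_width: 0.0856
t: 22.15
ee_pos: [0.6173, -0.252, 0.1877]
eef_rot: [2.223, -0.002, -2.22]
ft_force: [0.9, 0.1, -0.5]
gripper_width: 0.0854
[ 0.61687079 -0.25174626  0.1862355 ] [-0.00866273  0.84164312 -0.85668726]
276.0439009029211 226.44629684252882
green [ 244  194   66   61 3127] ((276.3367004394531, 224.20260620117188), (60.710933685302734, 65.27071380615234), 90.78092193603516) [ 0.6185 -0.2522  0.104 ]
```

View pics/w8.png

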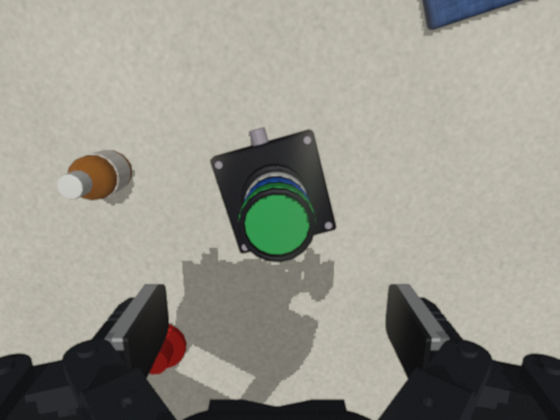

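The green pane at (276,224) is centred on the stack. Now the red cap.

```bash
python3 -m crank '[{"dp":[-0.104,0.08,0],"delta_rot":[0,0,0],"hand":1},{"dp":[-0.104,0.08,0],"delta_rot":[0,0,0],"hand":1},{"dp":[-0.104,0.08,0],"delta_rot":[0,0,0],"hand":1},{"dp":[-0.104,0.08,-0.04],"delta_rot":[0,0,0],"hand":1},{"dp":[-0.1,0.08,-0.08],"delta_rot":[0,0,0],"hand":1},{"dp":[0,0,0],"delta_rot":[0,0,0],"hand":1},{"dp":[0,0,0],"delta_rot":[0,0,0],"hand":1},{"dp":[0,0,0],"delta_rot":[0,0,0],"hand":1}]'
python3 - <<'E'
from h import *
c=camera_info("wrist");im=read_camera("wrist");cv2.imwrite("pics/w9.png",im[...,::-1])
s=state();print(s["ee_pos"]);h=cv2.cvtColor(im,cv2.COLOR_RGB2HSV)
print(proj(c,[.4616,-.132,.036]))
M=(h[...,1]>120)&((h[...,0]<8)|(h[...,0]>172))
u,v=proj(c,[.4616,-.132,.014]);ce,st,e,p=comp(M,u,v,60);el=cv2.fitEllipse(cv2.convexHull(p));print("red",st,el,ray(c,*el[0],.014).round(4))
E
```

```text
t: 23.0
ee_pos: [0.4635, -0.1327, 0.1511]
eef_rot: [-2.222, 0.002, 2.22]
ft_force: [-0.1, -0.3, -0.3]
gripper_width: 0.0857
[ 0.46357915 -0.13284659  0.15118027]
[275.09961026 214.70648524]
red [ 250  176   63   61 3015] ((280.638916015625, 206.14756774902344), (61.41416931152344, 62.421634674072266), 97.0877685546875) [ 0.462  -0.1362  0.014 ]
```

View pics/w9.png

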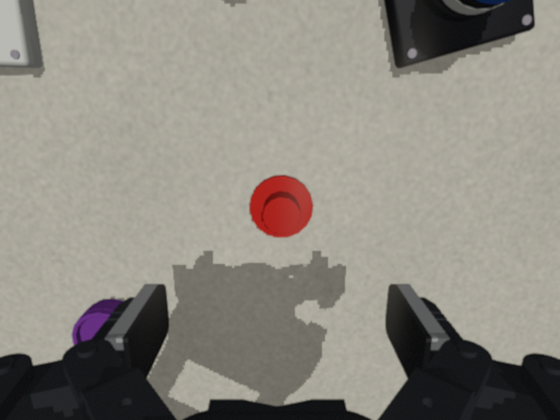

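The red cap is at (281,206) with its knob at (281,213), which puts it at (0.462, -0.136).

```bash
python3 -m crank '[{"dp":[-0.005,-0.011,-0.1],"delta_rot":[0,0,0],"hand":1},{"dp":[0,0,-0.13],"delta_rot":[0,0,0],"hand":1},{"dp":[0,0,-0.12],"delta_rot":[0,0,0],"hand":1},{"dp":[0,0,-0.06],"delta_rot":[0,0,0],"hand":1},{"dp":[0,0,-0.033],"delta_rot":[0,0,0],"hand":1},{"dp":[0,0,0],"delta_rot":[0,0,0],"hand":1},{"dp":[0,0,0],"delta_rot":[0,0,0],"hand":1}]'
python3 -m crank '[{"dp":[0,0,0],"delta_rot":[0,0,0],"hand":-0.1},{"dp":[0,0,0],"delta_rot":[0,0,0],"hand":-0.4},{"dp":[0,0,0],"delta_rot":[0,0,0],"hand":-0.7},{"dp":[0,0,0],"delta_rot":[0,0,0],"hand":-0.7},{"dp":[0,0,0],"delta_rot":[0,0,0],"hand":-0.7},{"dp":[0,0,0],"delta_rot":[0,0,0],"hand":-0.7},{"dp":[0,0,0],"delta_rot":[0,0,0],"hand":-0.7},{"dp":[0,0,0],"delta_rot":[0,0,0],"hand":-0.7}]' 40
python3 -m crank '[{"dp":[0,0,0.06],"delta_rot":[0,0,0],"hand":-0.7},{"dp":[0,0,0.12],"delta_rot":[0,0,0],"hand":-0.7},{"dp":[0,0,0.15],"delta_rot":[0,0,0],"hand":-0.7},{"dp":[0,0,0.1],"delta_rot":[0,0,0],"hand":-0.7},{"dp":[0,0,0],"delta_rot":[0,0,0],"hand":-0.7},{"dp":[0,0,0],"delta_rot":[0,0,0],"hand":-0.7}]'
```

```text
t: 23.75
ee_pos: [0.4617, -0.1358, 0.0188]
eef_rot: [2.223, -0.002, -2.22]
ft_force: [0.3, -0.0, 0.3]
gripper_width: 0.0854
t: 24.55
ee_pos: [0.461, -0.1353, 0.0185]
eef_rot: [-2.222, 0.001, 2.221]
ft_force: [-0.7, 0.1, 5.6]
gripper_width: 0.0265
t: 25.15
ee_pos: [0.4607, -0.1351, 0.1471]
eef_rot: [-2.222, 0.001, 2.221]
ft_force: [-0.1, 0.4, -0.7]
gripper_width: 0.0266
```

```bash
python3 -m crank '[{"dp":[0.04,0.08,0.02],"delta_rot":[0,0,0],"hand":-0.7},{"dp":[0.07,0.14,0.02],"delta_rot":[0,0,0],"hand":-0.7},{"dp":[0.07,0.14,0.02],"delta_rot":[0,0,0],"hand":-0.7},{"dp":[0.07,0.14,0.02],"delta_rot":[0,0,0],"hand":-0.7},{"dp":[0.07,0.14,0.02],"delta_rot":[0,0,0],"hand":-0.7},{"dp":[0.04,0.08,0],"delta_rot":[0,0,0],"hand":-0.7},{"dp":[0,0,0],"delta_rot":[0,0,0],"hand":-0.7},{"dp":[0,0,0],"delta_rot":[0,0,0],"hand":-0.7}]'
python3 -m crank '[{"dp":[0,0,0],"delta_rot":[0,0,0],"hand":-0.7}]'
python3 - <<'E'
from h import *
c=camera_info("wrist");im=read_camera("wrist");cv2.imwrite("pics/w10.png",im[...,::-1]);np.save("w10.npy",[c])
s=state();print(s["ee_pos"],s["gripper_width"],proj(c,[.611,.083,.032]))
E
```

```text
t: 25.95
ee_pos: [0.5682, 0.081, 0.1753]
eef_rot: [2.218, 0.0, -2.225]
ft_force: [-0.1, -0.4, -1.1]
gripper_width: 0.0266
t: 26.05
ee_pos: [0.5683, 0.08, 0.1761]
eef_rot: [-2.218, 0.002, 2.223]
ft_force: [0.2, -1.1, -0.3]
gripper_width: 0.0266
[0.56838482 0.07982316 0.17638647] 0.02592057750033227 [272.21605424 146.84556237]
```

View pics/w10.png

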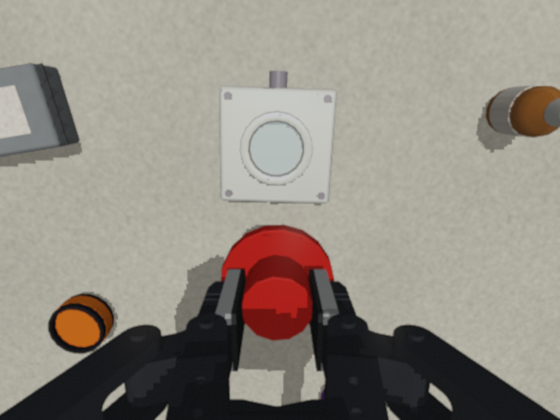

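White lamp's recess pane is at (276,148), with screws near (228,96), (328,99), (321,196) and (229,193). The cap is held upright, its disc in front of the fingers.

Run:
```python
from h import *
c=np.load("w10.npy",allow_pickle=True)[0];im=cv2.imread("pics/w10.png");g=cv2.cvtColor(im,cv2.COLOR_BGR2GRAY)
print(im[148,230:325:5].tolist())
m=im.astype(int);M=(m[...,0]-m[...,2]>4)
ce,s,e,p=comp(M,276,148,34);el=cv2.fitEllipse(cv2.convexHull(p));print("pane",s,el,ray(c,*el[0],.024).round(4),ray(c,*el[0],.032).round(4))
P=[]
for u,v in((228,96),(328,99),(321,196),(229,193)):
    loc=cv2.GaussianBlur(g,(0,0),1.5)[v-7:v+8,u-7:u+8].astype(float);w=np.clip(np.median(loc)-12-loc,0,None)
    yy,xx=np.mgrid[-7:8,-7:8];P.append(ray(c,u+(w*xx).sum()/w.sum(),v+(w*yy).sum()/w.sum(),.02))
P=np.array(P);print(P.round(4),P.mean(0).round(4))
```

```text
[[190, 196, 195], [190, 195, 195], [174, 179, 179], [189, 195, 195], [169, 172, 167], [187, 190, 181], [188, 190, 181], [188, 190, 182], [188, 190, 182], [188, 190, 182], [188, 190, 182], [188, 190, 181], [188, 190, 182], [187, 189, 181], [185, 188, 180], [184, 189, 189], [184, 190, 189], [190, 196, 195], [190, 196, 195]]
pane [ 251  122   51   52 2006] ((275.6949157714844, 147.38145446777344), (49.80538558959961, 51.7187614440918), 12.326757431030273) [0.6097 0.0804 0.024 ] [0.6106 0.0804 0.032 ]
[[0.6482 0.1169 0.02  ]
 [0.6457 0.0409 0.02  ]
 [0.5676 0.0447 0.02  ]
 [0.5711 0.1187 0.02  ]] [0.6082 0.0803 0.02  ]
```

```bash
python3 -m crank '[{"dp":[0.066,0.001,0],"delta_rot":[0,0,0],"hand":-0.7},{"dp":[0.066,0.001,-0.05],"delta_rot":[0,0,0],"hand":-0.7},{"dp":[0,0,-0.12],"delta_rot":[0,0,0],"hand":-0.7},{"dp":[0,0,-0.12],"delta_rot":[0,0,0],"hand":-0.7},{"dp":[0,0,-0.09],"delta_rot":[0,0,0],"hand":-0.7},{"dp":[0,0,0],"delta_rot":[0,0,0],"hand":-0.7},{"dp":[0,0,0],"delta_rot":[0,0,0],"hand":-0.7},{"dp":[0,0,0],"delta_rot":[0,0,0],"hand":-0.7}]'
```

```text
t: 26.9
ee_pos: [0.6094, 0.0809, 0.065]
eef_rot: [-2.224, 0.002, 2.217]
ft_force: [-0.0, -0.2, -0.1]
gripper_width: 0.026
```

```bash
python3 -m crank '[{"dp":[-0.003,0,-0.03],"delta_rot":[0,0,0],"hand":-0.7},{"dp":[0,0,-0.015],"delta_rot":[0,0,0],"hand":-0.7},{"dp":[0,0,-0.01],"delta_rot":[0,0,0],"hand":-0.7},{"dp":[0,0,0],"delta_rot":[0,0,0],"hand":-0.7},{"dp":[0,0,0],"delta_rot":[0,0,0],"hand":-0.7}]'
python3 -m crank '[{"dp":[0,0,-0.006],"delta_rot":[0,0,0],"hand":-0.7},{"dp":[0,0,0],"delta_rot":[0,0,0],"hand":-0.7},{"dp":[0,0,0],"delta_rot":[0,0,0],"hand":-0.7}]'
```

```text
t: 27.4
ee_pos: [0.6076, 0.0814, 0.0466]
eef_rot: [-2.221, 0.001, 2.221]
ft_force: [0.5, -0.1, -0.6]
gripper_width: 0.0263
t: 27.7
ee_pos: [0.6076, 0.0814, 0.0448]
eef_rot: [-2.221, 0.001, 2.221]
ft_force: [-0.5, 0.3, -0.7]
gripper_width: 0.0264
```

```bash
python3 -m crank '[{"dp":[0,0,-0.003],"delta_rot":[0,0,0],"hand":-0.7},{"dp":[0,0,0],"delta_rot":[0,0,0],"hand":-0.7},{"dp":[0,0,0],"delta_rot":[0,0,0],"hand":-0.7}]'
python3 -m crank '[{"dp":[0,0,-0.003],"delta_rot":[0,0,0],"hand":-0.7},{"dp":[0,0,0],"delta_rot":[0,0,0],"hand":-0.7},{"dp":[0,0,0],"delta_rot":[0,0,0],"hand":-0.7}]'
```

```text
t: 28.0
ee_pos: [0.6077, 0.0814, 0.0446]
eef_rot: [-2.222, 0.001, 2.22]
ft_force: [-1.7, 0.1, 4.8]
gripper_width: 0.0263
t: 28.3
ee_pos: [0.6077, 0.0814, 0.0445]
eef_rot: [-2.222, 0.001, 2.22]
ft_force: [-4.8, -0.4, 11.7]
gripper_width: 0.0264
```

```bash
python3 -m crank '[{"dp":[0,0,0],"delta_rot":[0,0,0],"hand":-0.1},{"dp":[0,0,0],"delta_rot":[0,0,0],"hand":0.4},{"dp":[0,0,0],"delta_rot":[0,0,0],"hand":1},{"dp":[0,0,0],"delta_rot":[0,0,0],"hand":1},{"dp":[0,0,0],"delta_rot":[0,0,0],"hand":1},{"dp":[0,0,0],"delta_rot":[0,0,0],"hand":1}]'
python3 -m crank '[{"dp":[0,0,0.06],"delta_rot":[0,0,0],"hand":1},{"dp":[0,0,0.15],"delta_rot":[0,0,0],"hand":1},{"dp":[0,0,0.15],"delta_rot":[0,0,0],"hand":1},{"dp":[-0.15,0,0.06],"delta_rot":[0,0,0],"hand":1},{"dp":[-0.15,0,0],"delta_rot":[0,0,0],"hand":1},{"dp":[-0.15,0,0],"delta_rot":[0,0,0],"hand":1},{"dp":[0,0,0],"delta_rot":[0,0,0],"hand":1},{"dp":[0,0,0],"delta_rot":[0,0,0],"hand":1}]'
python3 -m crank '[{"dp":[-0.12,0,0],"delta_rot":[0,0,0],"hand":1},{"dp":[-0.12,0,0],"delta_rot":[0,0,0],"hand":1},{"dp":[0,0,0],"delta_rot":[0,0,0],"hand":1},{"dp":[0,0,0],"delta_rot":[0,0,0],"hand":1}]'
python3 - <<'E'
from h import *
s=state();print(s["ee_pos"],s["ft_force"])
a=cv2.imread("pics/top0.png");ims=[]
for n,b in (("top",(90,250,120,450)),("scene",(140,300,90,490))):
    im=read_camera(n)[...,::-1];cv2.imwrite(f"pics/{n}1.png",im);c=camera_info(n)
    ims.append(cv2.resize(im[b[0]:b[1],b[2]:b[3]],(800,300 if n=="scene" else 300)))
    h=cv2.cvtColor(np.ascontiguousarray(im),cv2.COLOR_BGR2HSV)
    g=[proj(c,[.617,-.252,.1]),proj(c,[.609,.081,.06])];print(n,g)
    if n=="top":
        ce,st,e,p=comp((h[...,1]>110)&(h[...,2]>50),*g[0],16);print("green",ce,st,ray(c,*ce,.1))
        ce,st,e,p=comp((h[...,1]>110)&(h[...,2]>50),*g[1],20);print("red",ce,st,ray(c,*ce,.045))
        for k,(u,v) in {"orange":(162,223)}.items():
            ce,st,e,p=comp((h[...,1]>120)&(h[...,2]>50),u,v,20);print(k,ce,ray(c,*ce,.025))
cv2.imwrite("pics/fin.png",np.vstack(ims))
E
```

```text
t: 28.9
ee_pos: [0.6076, 0.0814, 0.0429]
eef_rot: [-2.221, 0.001, 2.221]
ft_force: [0.1, -0.5, -0.2]
gripper_width: 0.0856
t: 29.7
ee_pos: [0.4724, 0.0814, 0.1695]
eef_rot: [-2.222, 0.001, 2.22]
ft_force: [0.4, -0.2, -0.6]
gripper_width: 0.0852
t: 30.1
ee_pos: [0.4019, 0.0812, 0.1694]
eef_rot: [-2.223, 0.001, 2.219]
ft_force: [0.4, -0.2, 0.9]
gripper_width: 0.0853
[0.40194572 0.08120058 0.16940987] [ 0.41274292 -0.16897131  0.92525476]
top [array([416.76391288, 137.09654179]), array([247.97265315, 144.24030497])]
green [415.80736544 136.69405099] [406 127  21  21 353] [ 0.61779034 -0.25013408  0.1       ]
red [247.73611111 146.30555556] [237 135  23  24 432] [0.60719104 0.08262922 0.045     ]
orange [161.72576177 222.87534626] [0.45025393 0.26175741 0.025     ]
scene [array([127.10483356, 222.36366747]), array([323.46054195, 232.96301441])]
```

View pics/fin.png

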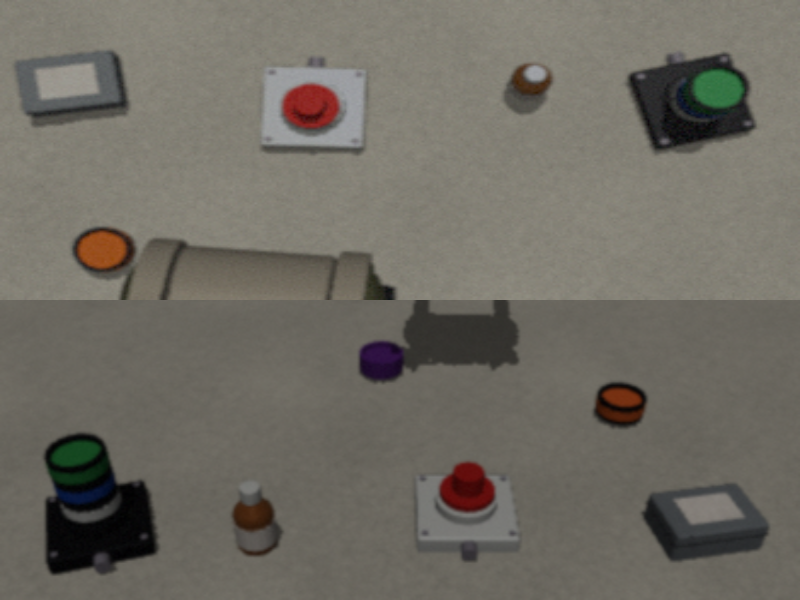

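The final picture shows the stack upright (white, blue, green), the cap flat on the white lamp at about (311,105) in the top half, and orange, bottle and box where they were. The arm is clear, so I hand in.

```bash
python3 -c "
from station import *
print(hand_in())"
```

```text
the job is handed in; nothing more can be done
None
```

I built the white, blue and green stack on the black lamp one filter at a time, then closed the white lamp with the red cap. The job was handed in at about 30 s on the robot's clock; it gave no verdict.

- **Seating height:** each part made contact at the height expected for fully down, within about 0.3 mm. The TCP stood at 0.0346, 0.0595, 0.0838 and 0.0446 m. I pressed with only 11–13 N before opening the gripper, and nothing was dropped.
- **Stack position:** in the last pictures the stack stands upright. The green filter measured (0.618, -0.250), within 2 mm of where it was set down.
- **Cap position:** the cap lies flat on the white lamp but looks about 2–3 mm off centre. It measured (0.607, 0.083), against (0.609, 0.0805) for the lamp. That is about the 2.5 mm play and inside the 5 mm limit.
- **Sideways force:** the wrist showed 2–5 N in x at each seating. This may mean the parts rest against one side of their recess.
- **Things to leave alone:** the orange filter measured within 0.5 mm of its starting position. The bottle, slide box and purple look-alike I checked only by eye in the last pictures, and they look unmoved. The arm was clear of everything.

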